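# Find the full tin by its weight and put it on the shop scale

### The job

Two closed tins that look exactly alike stand on the counter beside the shop scale: one is full, the other is empty. Lift them to feel which is the heavy, full one and stand that tin upright on the steel pan of the scale, set down and not dropped, wholly on the pan. The empty tin must end up standing about where it was (put it back there if you lifted it), and the amber glass jar is left alone.

Things in the scene. Friction and masses are not known exactly. Their poses are not given: they have to be found in the camera images.
- tin_1: one of two look-alike upright round closed tins, cream with two green bands and a flush steel lid: 60 mm diameter all the way up, 120 mm tall. Origin: centre of its underside, z up. One of the two tins is full and weighs 0.45 to 0.58 kg, the other is empty and weighs 0.10 to 0.16 kg; nothing but the weight tells which
- tin_2: the other of the two look-alike upright round tins, same shape, size and colours as tin_1: 60 mm diameter, 120 mm tall, origin at the centre of its underside, z up; full or empty, see tin_1
- scale: white counter scale, fixed. Origin on the counter below the middle of its pan, z up. The flat, rigid, rimless steel pan on top is 240 mm (x) by 340 mm (y), upper face 115 mm above the origin. A sloping keypad at -x lies lower than the pan. A post with a display, 440 mm tall, stands just off the pan's corner at x 142, y -145 mm (display 120 mm along y)
- jar: bystander: amber glass jar with a black cap, 68 mm diameter, 100 mm tall, origin at the centre of its underside
Not all that is in view belongs to the job. What is shaped like the tin_2 but pink or turquoise is not meant.

How it is judged:
By the outcome, as a careful person would: the job done as asked, in the order asked, and still so for the second after the job is handed in, with the robot touching nothing.
It also fails if it takes over 48 s, if anything falls off the work surface, if the arm or the gripper's body presses on something with over 40 N, if the wrist force passes 120 N, or if a joint passes its speed limit or range.

### The arm

A 6-joint arm with a two-finger parallel gripper is mounted at the origin on the work surface. World frame = base frame: x ahead of the robot, y to its left, z up, the work surface at z = 0. Lengths are in m, angles in rad, forces in N, time in s.
With the tool pointing down it reaches from about 0.3 to 0.875 m from the base axis. Payload 6.4 kg.
Tool frame: the origin (TCP) lies at the very end of the fingers, on their centre line; the grasp point (between the pads) lies 19 mm behind it (hold_point_z is the distance from the TCP to the grasp point, in m); z points along the fingers, y is the line along which they close (so a half turn about z gives the same grasp; the last joint's range is limited). The gripper opens to 85 mm and grips with 20 to 120 N. Pads are 22 mm wide; open, the fingers measure 114 mm over their backs; the gripper's body (76 mm by 85 mm) begins 54 mm behind the grasp point. The pads swing forward as they close: fully open they stand 13 mm farther back than shut.
Start: joints at [0.909, 0.181, 1.607, -0, 1.354, -0.206], TCP at [0.253, 0.516, 0.211] pointing down, gripper open.
Joint ranges: [-2.99, 2.99], [-0.89, 2.07], [0.3, 2.58], [-1.14, 4.28], [0, 2.63], [-3.12, 3.12]. Speed limits (rad/s): [2.57, 2.57, 3.01, 3.14, 3.14, 3.14].

### API

Orientations are given as a unit quaternion [w, x, y, z].
In Python, from plant import * gives the robot as it stands. Calls block until the motion is done:
- move_pose(position, orientation): joint-space move of the TCP to a pose.
- move_linear(position, v=0.15, orientation=None): straight line of the TCP; orientation=None keeps the orientation; v is the mean speed in m/s.
- move_j(angles): joint-space move.
- open_jaws() and grab(squeeze=None): open the fingers fully, or close them until they stop; squeeze is the grip in N (None keeps the last).
- wait(seconds).
- ik(position, orientation): joint angles nearest the present ones, or None.
- grab_frame(name): name is "side" or "top"; returns (picture, depth): 384x512x3 uint8, blue, green, red; 384x512 float32, m along the optical axis (not along the pixel's ray), 0 where there is no reading.
- calibration(name): a dict with "camera_matrix" (3x3 intrinsics, pixels), "rvec" (rotation vector, rad) and "tvec" (3), from world to camera coordinates, as OpenCV has them. Camera axes: x right, y down, z forward; pixel columns grow to the right and rows downward; lengths in m; the calibration is good to about 2 mm. A picture is of the moment at which its call begins. calibration takes no time and is no camera call.
A pose or a line that the arm cannot do raises IKError and nothing moves.
- job_done(): hands the job in; it is judged then, once.
Trained networks look in the newest picture that a camera, given by its name, has taken for a name from the list of things; names that differ only in an ending like _2 or _b are one class to them, and where a whole thing is asked for, a point or a joint stands for the part that bears it (a point fixed in the world has none). Each returns a list of dicts, best first, with "p" (0 to 1); they miss things now and then, are a little off and sometimes report something else, mostly with a low value. They report only what shows in the picture. A call takes as long as a camera call. They do not tell look-alikes from the thing itself.
- recognise(label, camera): "point" ([x, y, z] in m, in world coordinates, good to about 4 mm: the middle of the surface that is visible of it).
- cut_out(label, camera): "mask" (384x512 bool, what is visible of it).
- tip_of(label, camera): "point" ([x, y, z] in m, in world coordinates, good to about 4 mm: a listed point, or the origin of a listed thing).
Readings, each from a call of its own:
- get_time(): time.
- get_qpos(): joint angles.
- get_dq(): joint speeds.
- get_effort(): joint torques, N m.
- get_ee_pos(): TCP position.
- get_tcp_rot(): TCP orientation.
- get_ft_force(): force on the tool from outside, world axes, zero at the start.
- get_torque(): the same for the moment, N m.
- get_grip_width(): finger opening in m.
- get_finger_force(): force on a finger pad.
Only numpy, scipy, OpenCV 4.12 (cv2) and the standard library are available. Lean on these libraries where they do the work, as an engineer would, in place of code of your own. Each camera call takes 0.05 s, during which the arm holds its last target. There are 200 camera calls.

## Working session

There is one attempt and no reset: what is moved stays moved. The work goes in short steps, each a Python script; the robot and the scene stay as the last script left them, time stands still between calls to the robot, and variables do not carry over. Pictures are saved under pics/ and viewed, at most 10 in all, crops included, and the job is handed in when it is done.

```bash
mkdir -p pics; ls; python3 - <<'E'
from plant import *
import cv2,numpy as np
for n in ("side","top"):
    p,d=grab_frame(n); cv2.imwrite(f"pics/{n}0.png",p); np.savez(f"{n}0.npz",p=p,d=d)
    c=calibration(n); print(n,c)
    for l in ("tin_1","scale","jar"):
        for f in (recognise,tip_of):
            print(l,f.__name__,[(np.round(r["point"],3).tolist(),round(r["p"],2)) for r in f(l,n)])
print(get_time(),get_tcp_rot())
E
```

```text
pics
side {'camera_matrix': array([[434.27531022,   0.        , 254.94674229],
       [  0.        , 434.27531022, 196.68469851],
       [  0.        ,   0.        ,   1.        ]]), 'rvec': array([ 0.36953961,  2.75370238, -1.26107156]), 'tvec': array([ 0.56568669, -0.10066876,  1.33120093])}
tin_1 call [([0.52, 0.126, 0.082], 0.76), ([0.656, 0.33, 0.093], 0.74), ([0.456, 0.368, 0.088], 0.66), ([0.557, 0.341, 0.086], 0.62)]
tin_1 call [([0.444, 0.352, -0.003], 0.85), ([0.653, 0.308, 0.0], 0.75), ([0.513, 0.104, -0.0], 0.61), ([0.547, 0.324, -0.003], 0.59)]
scale call [([0.531, -0.217, 0.118], 0.96)]
scale call [([0.541, -0.289, 0.006], 0.76), ([0.732, 0.207, -0.003], 0.62)]
jar call [([0.735, 0.229, 0.07], 0.72)]
jar call [([0.73, 0.206, -0.004], 0.94)]
top {'camera_matrix': array([[489.27797769,   0.        , 256.22460605],
       [  0.        , 489.27797769, 196.16099893],
       [  0.        ,   0.        ,   1.        ]]), 'rvec': array([ 2.09723063, -2.13101994,  0.18314772]), 'tvec': array([0.05694262, 0.58124441, 1.0913858 ])}
tin_1 call [([0.508, 0.1, 0.124], 0.97), ([0.643, 0.3, 0.118], 0.94), ([0.544, 0.313, 0.124], 0.6)]
tin_1 call [([0.516, 0.103, 0.002], 0.97), ([0.441, 0.352, -0.0], 0.86), ([0.651, 0.309, 0.0], 0.78), ([0.55, 0.323, 0.001], 0.77)]
scale call [([0.483, -0.29, 0.115], 0.86)]
scale call [([0.539, -0.285, 0.002], 0.63)]
jar call [([0.719, 0.195, 0.095], 0.58)]
jar call [([0.732, 0.202, -0.004], 0.64)]
0.7 [ 5.16460331e-06  2.25917553e-01  9.74146426e-01 -5.28400474e-07]
```

View pics/side0.png

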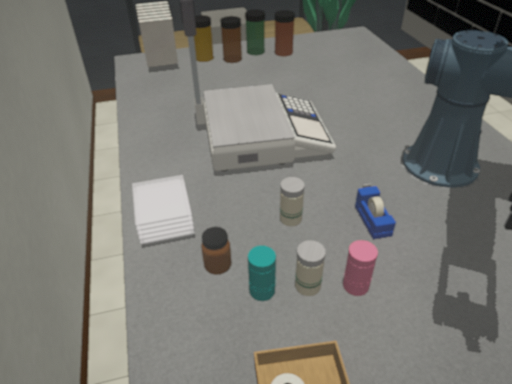

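View pics/top0.png

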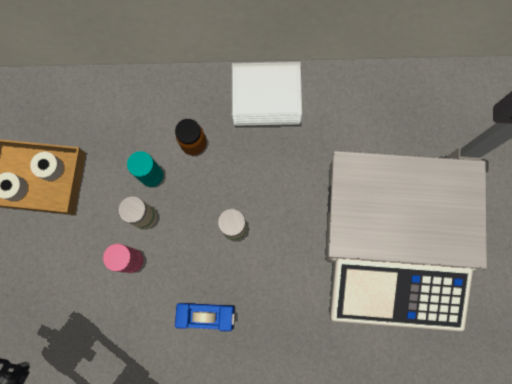

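The cream tins are at side (291,200) and (310,267), which match top (232,223) and (135,211). The pink tin at top (123,258) / side (360,268) and the turquoise one at top (145,168) / side (262,273) are look-alikes and are excluded. The jar is at top (190,136), and the pan spans roughly x 332–486, y 153–265 in the top view. Next I measure the lids and the pan, and crop the two chosen tins.

```bash
cat > h.py <<'E'
import numpy as np,cv2
from plant import *
def cloud(n,d):
    c=calibration(n);K=c["camera_matrix"];R=cv2.Rodrigues(c["rvec"])[0]
    v,u=np.mgrid[:384,:512]
    P=np.stack([(u-K[0,2])/K[0,0]*d,(v-K[1,2])/K[1,1]*d,d],-1)
    W=(P-c["tvec"].ravel())@R; W[d<=0]=np.nan
    return W
def lid(W,xy,r=.05,z=(.1,.14)):
    m=(np.hypot(W[...,0]-xy[0],W[...,1]-xy[1])<r)&(W[...,2]>z[0])&(W[...,2]<z[1])
    Q=W[m]; top=np.percentile(Q[:,2],90); Q=Q[Q[:,2]>top-.008]
    (cx,cy),rad=cv2.minEnclosingCircle(Q[:,:2].astype(np.float32))
    return np.round([cx,cy,rad,np.median(Q[:,2]),len(Q)],4)
E
python3 - <<'E'
from h import *
for n in("side","top"):
    z=np.load(n+"0.npz");W=cloud(n,z["d"])
    for nm,xy in dict(A=(.516,.103),B=(.549,.323),pink=(.444,.352),turq=(.652,.308)).items(): print(n,nm,lid(W,xy))
    m=(W[...,2]>.105)&(W[...,2]<.125)&(W[...,1]<-.05)&(W[...,0]>.3)&(W[...,0]<.72)&(W[...,1]>-.55)
    k=cv2.morphologyEx(m.astype(np.uint8),cv2.MORPH_OPEN,np.ones((5,5)))
    N,L,S,_=cv2.connectedComponentsWithStats(k); i=1+np.argmax(S[1:,4]); Q=W[L==i]
    print(n,"pan",cv2.minAreaRect(Q[:,:2].astype(np.float32)),np.median(Q[:,2]))
s=np.load("side0.npz")["p"];t=np.load("top0.npz")["p"]
cv2.imwrite("pics/crop.png",np.hstack([cv2.resize(s[160:310,240:390],(400,400)),cv2.resize(t[110:260,100:250],(400,400))]))
E
```

```text
side A [5.151e-01 1.056e-01 3.170e-02 1.192e-01 3.190e+02]
side B [5.480e-01 3.250e-01 3.090e-02 1.194e-01 5.150e+02]
side pink [4.431e-01 3.538e-01 3.070e-02 1.194e-01 5.250e+02]
side turq [6.520e-01 3.102e-01 3.100e-02 1.193e-01 5.260e+02]
side pan ((0.5407875776290894, -0.2845666706562042), (0.3457043468952179, 0.24084089696407318), 84.60372161865234) 0.11441365907627968
top A [5.130e-01 1.022e-01 3.000e-02 1.198e-01 5.710e+02]
top B [5.448e-01 3.227e-01 3.040e-02 1.196e-01 5.640e+02]
top pink [4.402e-01 3.517e-01 3.010e-02 1.198e-01 5.970e+02]
top turq [6.487e-01 3.081e-01 3.030e-02 1.197e-01 5.360e+02]
top pan ((0.5387090444564819, -0.2871183454990387), (0.3407328128814697, 0.24098177254199982), 84.81038665771484) 0.11478909042301703
```

View pics/crop.png

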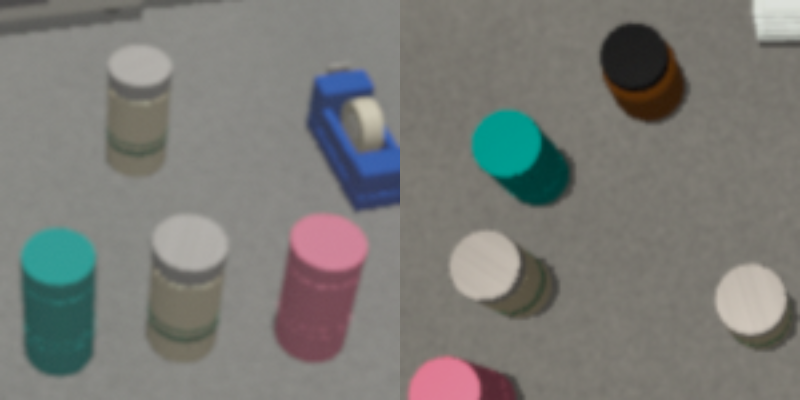

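The crop shows two cream tins with green bands and grey lids, and they are clearly distinct from the pink and turquoise ones. Their heights agree in both views: lids at 0.120 and pan at 0.115. I'll lift the free-standing tin A first and weigh it.

```bash
cat >> h.py <<'E'
Q=[0,np.cos(np.radians(84.1)),np.sin(np.radians(84.1)),0]
G=.071
def fz(): 
    wait(.3); return np.mean([get_ft_force() for _ in range(5)],0)
def lift(x,y):
    move_pose([x,y,.22],Q); move_linear([x,y,G],v=.15)
    f0=fz(); grab(50); w=get_grip_width()
    move_linear([x,y,G+.06],v=.1); f=fz()
    print("width",w,"pad",get_finger_force(),"f0",f0,"f",f,"ee",get_ee_pos(),"t",get_time())
    return f0[2]-f[2]
E
python3 - <<'E'
from h import *
print(lift(.514,.104))
p,d=grab_frame("side"); cv2.imwrite("pics/liftA.png",p); np.save("la.npy",d)
E
```

```text
width 0.05867273523447714 pad 53.7108694575727 f0 [-0.25990982 -0.6738928  -0.17622066] f [-0.69304646  1.00416954 -1.05084015] ee [0.51362179 0.10399997 0.13040423] t 5.3333
0.8746194904245165
```

View pics/liftA.png

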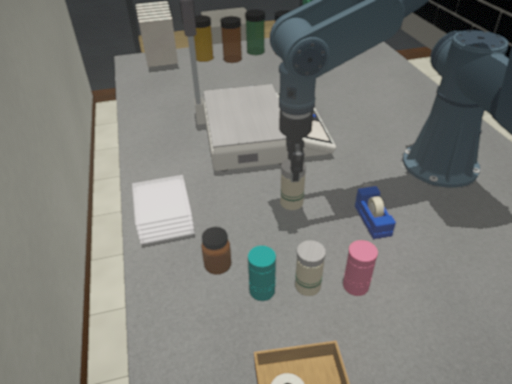

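Tin A is held and lifted: its bottom is at about pixel (291,208), up from 223. It weighs about 0.9 N, so it is the empty one. I'll put it back and lift B to confirm.

```bash
python3 - <<'E'
from h import *
x,y=.514,.104
move_linear([x,y,G+.01],v=.1); move_linear([x,y,G+.0005],v=.03); print("down",fz())
open_jaws(); wait(.2); move_linear([x,y,.22],v=.15)
print(lift(.5465,.3235))
for n in("side","top"):
    p,d=grab_frame(n);W=cloud(n,d);print(n,lid(W,(x,y)))
    cv2.imwrite(f"pics/{n}1.png",p)
E
```

```text
down [ 0.49404529 -0.3013441  -0.7554828 ]
width 0.058446893486377875 pad 54.62428528815508 f0 [ 0.56048969 -0.44585765 -0.09574593] f [-0.98764157  1.2230162  -4.8020477 ] ee [0.54614541 0.32335017 0.13031179] t 12.2833
4.706301769557975
side [5.158e-01 1.046e-01 3.090e-02 1.193e-01 2.360e+02]
top [5.130e-01 1.021e-01 3.000e-02 1.199e-01 5.680e+02]
```

View pics/side1.png

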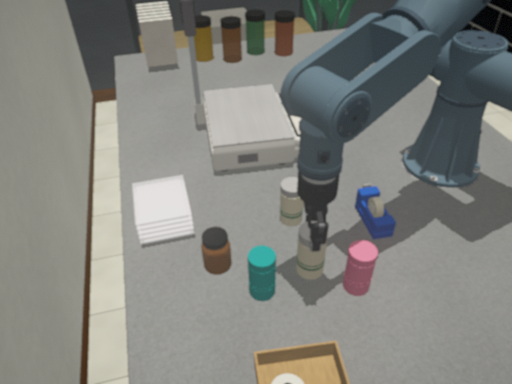

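A stands back in its place, and B is held clear at about 4.7 N (pixel (311,270)), so B is the full tin. I'll carry it over A to the pan and lower it until contact.

```bash
python3 - <<'E'
from h import *
x,y=.538,-.265
move_linear([.5465,.3235,.30],v=.12); move_linear([x,y,.30],v=.15)
P=.115+G
move_linear([x,y,P+.012],v=.1); f0=fz(); print("above",f0,get_grip_width())
z=P+.012
while z>P-.005:
    z-=.002; move_linear([x,y,z],v=.02); wait(.1); f=np.mean([get_ft_force()[2] for _ in range(3)]); print(round(z-P,4),round(f,2),get_ee_pos()[2])
    if f-f0[2]>3: break
    if z<P+.0015: z+=.001
print(get_time())
p,d=grab_frame("side"); cv2.imwrite("pics/pan.png",p)
E
```

```text
above [-0.04386013 -0.23022419 -4.83339803] 0.058631662200634926
0.01 -4.87 0.19589966816518298
0.008 -5.27 0.1939523815084035
0.006 -4.57 0.19193406194199278
0.004 -5.66 0.18995974523751583
0.002 -5.16 0.1879616569659921
0.0 -0.87 0.18654799762299745
21.5833
```

View pics/pan.png

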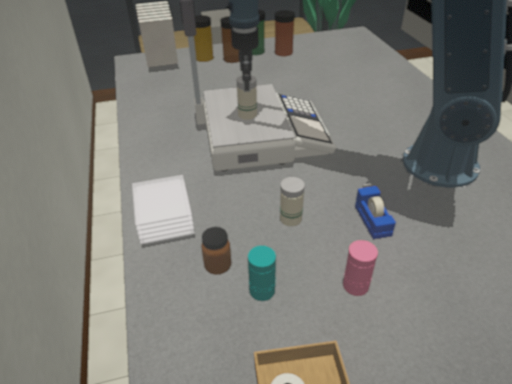

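The tin is at (247,95) over the middle of the pan, and the load has gone onto it. Contact came where expected, so I'll release and retreat.

```bash
python3 - <<'E'
from h import *
open_jaws(); wait(.3); move_linear([.538,-.265,.33],v=.12)
move_pose([.40,-.10,.35],Q); wait(.3)
for n in("side","top"):
    p,d=grab_frame(n);W=cloud(n,d)
    print(n,lid(W,(.538,-.265),z=(.2,.25)),lid(W,(.514,.104)))
    cv2.imwrite(f"pics/{n}2.png",p)
print(get_time())
E
```

```text
side [ 5.400e-01 -2.620e-01  3.160e-02  2.342e-01  1.830e+02] [5.151e-01 1.042e-01 3.150e-02 1.193e-01 3.240e+02]
top [ 5.374e-01 -2.653e-01  3.030e-02  2.346e-01  7.160e+02] [5.130e-01 1.022e-01 3.030e-02 1.197e-01 5.720e+02]
24.9417
```

View pics/side2.png

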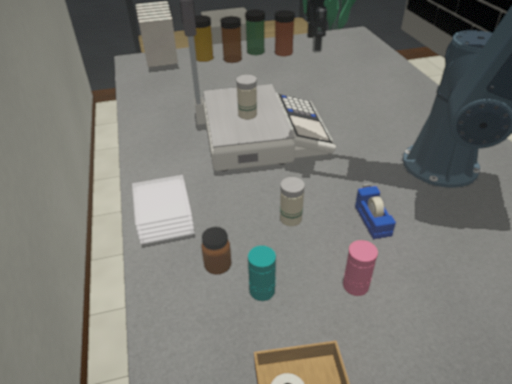

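The full tin stands upright on the pan at (247,93), and the empty one is in its place at (291,201).

```bash
python3 -c "
from plant import *
print(job_done())"
```

```text
the job is handed in; nothing more can be done
None
```

The full tin (about 4.7 N when lifted) is standing upright on the scale pan, the empty tin (about 0.9 N) is back in its place, the jar was not touched, and the job was handed in at about 25 s.

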